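# Hook the tote forward from the deep bench shelf

## Robot

A 6-joint arm with a two-finger parallel gripper is mounted at the origin on the work surface. World frame = base frame: x ahead of the robot, y to its left, z up, the work surface at z = 0. Lengths are in m, angles in degrees, forces in N, time in s.
With the tool pointing down it reaches from about 0.425 to 0.925 m from the base axis. Payload 12.5 kg.
Tool frame: the origin (TCP) lies between the finger pads; the fingertips stand 8 mm ahead of it and the grasp point (between the pads) lies 11 mm behind it; z points along the fingers, y is the line along which they close (so a half turn about z gives the same grasp; the last joint's range is limited). The gripper opens to 85 mm and grips with 20 to 120 N. Pads are 22 mm wide; open, the fingers measure 114 mm over their backs; the gripper's body (76 mm by 85 mm) begins 54 mm behind the grasp point. The pads swing forward as they close: fully open they stand 13 mm farther back than shut.
Start: joints at [-6.05, 28.126, 89.318, -0, 62.55, -6.05], TCP at [0.625, 0, 0.204] pointing down, gripper open.
Joint ranges: [-177.58, 177.58], [-47.91, 125.51], [2.72, 160], [-65.01, 245.01], [3.68, 167.84], [-153.87, 153.87]. Speed limits (degrees/s): [127.2, 127.2, 159.86, 180, 180, 180].

## Interface

Orientations are given as [roll, pitch, yaw] about the fixed x, y, z axes, in that order (R = Rz(yaw) Ry(pitch) Rx(roll)).
In Python, from workcell import monitor, optics, order gives the robot as it stands.
- The arm moves only by the shell command python3 -m creep 'ROWS' [FORCE]. ROWS is JSON, one flat list of numbers, 5 for each row, row after row: the gripper command: -1 is fully open, 1 is shut, values between are in proportion, then the shift along the tool's x, y, z in m, then the turn about the tool's z in rad. In form: [fingers, dx, dy, dz, spin, fingers, dx, dy, dz, spin, ...]. A call has 1 to 10 rows; each row is the pose to reach, as a shift and turn from the pose commanded when the call began, along the tool's axes at that moment; what a row does not reach only later rows make up. A row lasts 1/12 s, in which the tool goes at most 41.7 mm and 7.16 degrees, less where a joint would pass 70% of its speed; a pose out of reach is approached as far as the arm can. A call with a gripper value outside its range is refused whole. The fingers move at their own pace and stop on an object; FORCE is the grip in N (left out, the last holds). Time passes only in rows, so rows that repeat a pose let the fingers close. It gives the time, the measured TCP pose, the force, the opening and the grip force at its end, in the units of the state.
- monitor.observe(): the state, without advancing time (a new reading comes with each control period).
- optics.snapshot(name): name is "scene" or "side" or "wrist"; returns a dict with "pixels" (384x512x3 uint8, blue, green, red), "camera_matrix" (3x3 intrinsics, pixels), "k1" (the pictures are not rectified: a ray, as slopes to the right and down, at radius r is drawn at 1 + k1 r^2 times it, then the intrinsics apply), "rvec" (rotation vector, rad) and "tvec" (3), from world to camera coordinates, as OpenCV has them. Camera axes: x right, y down, z forward; pixel columns grow to the right and rows downward; lengths in m; the calibration is good to about 2 mm. A picture is of the moment at which its call begins. There is no depth.
- order.job_done(): hands the job in; it is judged then, once.
The state is a dict: "time_s": time; "joints": joint angles; "qd": joint speeds; "joint_efforts": joint torques, N m; "tcp_pos": TCP position; "tool_rot": TCP orientation; "contact_force": force on the tool from outside, world axes, zero at the start; "torque": the same for the moment, N m; "finger_gap": finger opening in m; "finger_force": force on a finger pad.
Only numpy, scipy, OpenCV 4.12 (cv2) and the standard library are available. Lean on these libraries where they do the work, as an engineer would, in place of code of your own. Each camera call takes 0.05 s, during which the arm holds its last target. There are 200 camera calls.

## Task

Take the pull hook off its cork rest block, reach it into the bench shelf, drop it over the front lip of the open tote and drag the tote forward until the buffer on its front beds square against the rubber stop rail at the shelf's front: feel for it, and keep it pressed on the rail with about 10 N (over and above what it takes to slide it) for a second, never with more than 18 N, and without ever loading the tote with more than 25 N. Then unhook, and lay the hook back upright along the middle of its rest block as you found it, leaving the tote at the rail. Move the tote only with the hook, never with the gripper, and leave the lidded box and everything else on the bench where it is.

Things in the scene. Friction and masses are not known exactly. Their poses are not given: they have to be found in the camera images.
- shelf: fixed plywood bench shelf, 260 deep (x) x 300 wide (y); origin: centre of its underside, on the bench; x points from the open front (x = -130) inwards. Floor 12 thick. Walls 12 thick, 137 tall at y = -144, 0, 144 make two bays 132 wide; walls begin at x = -95. Roof of 6 mm bars along y, centred 140 high, begins at x = -90. Board across the back, top 47 high
- stop_rail: fixed rubber rail along the shelf's front, 12 (x) x 300 x 34 tall, on the shelf floor; origin: middle of its underside; inner face at its x = 6 (x = -118 in the shelf's frame). It is met by a stiff adjustable rubber buffer on the tote's front wall (60 wide, z 22-32), hidden under the flange: it sticks out 7 to 17 mm, set anew each time, unmeasured: feel for it. Hard contact
- tote: loose open grey tote, 120 (x) x 100 (y) x 55 tall, walls 5, 0.4-0.8 kg; in either bay, front wall 55-90 mm behind the rail, a bit askew. Origin: centre of its underside; x points into the shelf. Front wall: x = -60 (outer) to -55 (inner); a flange along its top sticks 18 forward (z 50-55). Wooden offcuts fill the rear inside; clear from x = -55 to 20. Sliding it takes about 1-4 N
- tote_lip (a point): middle of the top edge of the tote's front wall, on its inner face (55 above the tote's underside); the hook pulls just below this point. Axes as the tote's
- lidded_box: closed grey box with a flat lid, 126 x 106 x 61 tall, in the other bay; a bystander. Origin: centre of its underside
- rest_block: fixed cork block 120 (x) x 60 (y) x 40 tall, on the bench; the hook lies along its x axis on top. Origin: centre of its underside
- hook: loose pull hook, 0.12 kg. Wooden handle 110 (x) x 18 (y) x 32 tall on its flat underside; origin: centre of that underside. Rod of 8 diameter from the handle's end along +x at height 16, to x = 150; there a steel blade 6 (x) x 16 (y) hangs from z = 19 to -21, pulling face at x = 150. Starts on the rest block, blade past its end. Grip the handle across its 18 mm, over the origin
- hook_tip (a point): bottom of the hook blade's pulling face: (150, 0, -21) in the hook's frame, axes as the hook's
- candle: bystander: white pillar candle, 60 diameter x 70 tall; origin: centre of its underside
- mug: bystander: mug, 72 diameter x 80 tall; origin: centre of its underside
- pencil_jar: bystander: empty glass jar, 68 diameter x 90 tall; origin: centre of its underside
- screwdriver: bystander: screwdriver lying on the bench
- bench_brush: bystander: brush lying on the bench
- notebook: bystander: notebook 150 x 110 x 15; origin: centre of its underside
- ring_stand: bystander: turned wooden ring cone, 60 diameter x 90 tall; origin: centre of its underside
Mind the look-alikes: they are no part of the job. Leave any purple or red look-alike of the tote alone.

How it is judged:
By the outcome, as a careful person would: the job done as asked, in the order asked, and still so for the second after the job is handed in, with the robot touching nothing.
It also fails if it takes over 72 s, if anything falls off the work surface, if the arm or the gripper's body presses on something with over 40 N, if the wrist force passes 120 N, or if a joint passes its speed limit or range.

## Working session

There is one attempt and no reset: what is moved stays moved. The work goes in short steps, Python scripts to look and compute and a shell command to move; the robot and the scene stay as the last step left them, time stands still between calls to the robot, and variables do not carry over. Pictures are saved under pics/ and viewed, at most 11 in all, crops included, and the job is handed in when it is done.

```bash
mkdir -p pics
python3 - <<'E'
from workcell import monitor, optics
import cv2,pickle
print(monitor.observe())
for n in("scene","side"):
    s=optics.snapshot(n); pickle.dump(s,open(f"pics/{n}0.pkl","wb"))
    cv2.imwrite(f"pics/{n}0.png",cv2.resize(s["pixels"],(800,600),interpolation=cv2.INTER_CUBIC))
    print(n,s["camera_matrix"],s["k1"],s["rvec"],s["tvec"])
E
```

```text
{'time_s': 0.0, 'joints': array([-6.05134809e+00,  2.81657642e+01,  8.93506571e+01,  1.89108386e-04,
        6.25495211e+01, -6.05020273e+00]), 'qd': array([-0.12061131,  0.04983771, -0.01005561, -0.00201691, -0.03742776,
        0.01038612]), 'joint_efforts': array([-2.53899279e-04, -6.18447447e+01, -2.61596632e+01, -1.41405640e-04,
        4.01603000e-03, -9.44706159e-06]), 'tcp_pos': array([6.24738830e-01, 4.12742001e-05, 2.03407031e-01]), 'tool_rot': array([-1.79934443e+02, -7.11709637e-03,  8.99987633e+01]), 'contact_force': array([0.1609251 , 0.46926226, 0.0855171 ]), 'torque': array([ 0.01566382, -0.00980376,  0.02531701]), 'finger_force': 0.0, 'finger_gap': 0.08533339252709997}
scene [[461.72234754   0.         259.04421911]
 [  0.         461.72234754 186.33991421]
 [  0.           0.           1.        ]] -0.17290641267874174 [ 2.14724757  0.60634848 -0.29128645] [-0.41670333 -0.09977457  1.66411937]
side [[449.55970498   0.         257.07350358]
 [  0.         449.55970498 188.71160392]
 [  0.           0.           1.        ]] -0.03955873374471501 [ 1.00373362 -2.28057926  1.19641905] [0.32181674 0.28189885 1.40549468]
```

View pics/scene0.png

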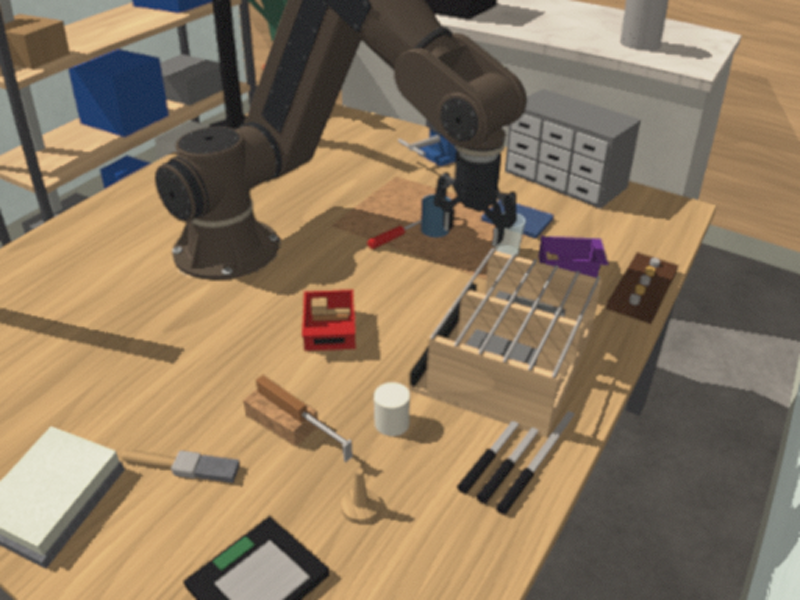

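View pics/side0.png

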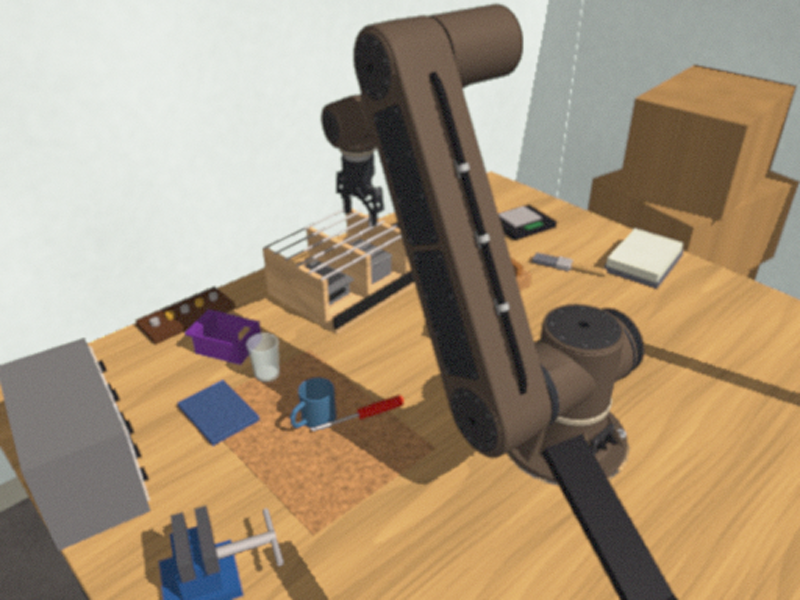

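The scene picture shows the shelf at (510,340), with its black rail facing the robot at (440,335). The hook lies on its rest block at (290,410) with its blade at (347,448). The candle is at (392,408) and the ring stand at (360,500). In the side picture the shelf is at (335,265). I'll take closer crops and a wrist view.

```bash
cat > h.py <<'E'
import numpy as np,cv2
def cal(s): return s["camera_matrix"],np.array([s["k1"],0,0,0,0.]),np.array(s["rvec"],float).reshape(3),np.array(s["tvec"],float).reshape(3)
def proj(s,P):
    K,d,r,t=cal(s); return cv2.projectPoints(np.array(P,float).reshape(-1,1,3),r,t,K,d)[0].reshape(-1,2)
def ray(s,px,z):
    K,d,r,t=cal(s); R=cv2.Rodrigues(r)[0]; o=-R.T@t
    u=cv2.undistortPointsIter(np.array(px,float).reshape(-1,1,2),K,d,None,None,(3,50,1e-9)).reshape(-1,2)
    v=np.c_[u,np.ones(len(u))]@R; z=np.broadcast_to(z,len(u)); return o+v*((z-o[2])/v[:,2])[:,None]
E
python3 - <<'E'
from workcell import optics
from h import *
import pickle
c=lambda s,x,y,w,h,k:cv2.resize(s["pixels"][y:y+h,x:x+w],None,fx=k,fy=k,interpolation=cv2.INTER_CUBIC)
a=pickle.load(open("pics/scene0.pkl","rb"));b=pickle.load(open("pics/side0.pkl","rb"))
cv2.imwrite("pics/A.png",c(a,259,150,140,130,4.5))
im=np.zeros((590,798,3),np.uint8)
im[:280,:360]=c(a,150,236,90,70,4)
im[:336,368:368+424]=c(b,163,131,106,84,4)
cv2.imwrite("pics/B.png",im)
w=optics.snapshot("wrist");pickle.dump(w,open("pics/w0.pkl","wb"))
cv2.imwrite("pics/w0.png",w["pixels"])
print(w["rvec"],w["tvec"],w["k1"],w["camera_matrix"][0,0])
E
```

```text
[-2.83113416e+00  1.25295281e-03  1.24073755e-03] [-0.62483009 -0.03900173  0.38029746] -0.03710406927042026 274.88828571214617
```

View pics/A.png

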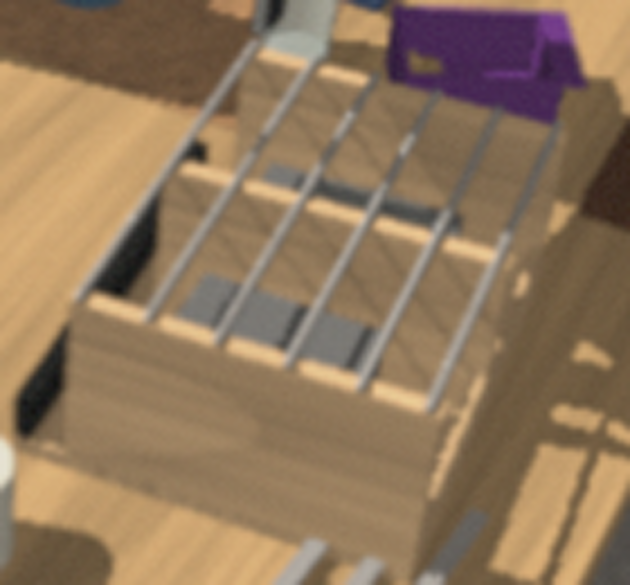

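View pics/B.png

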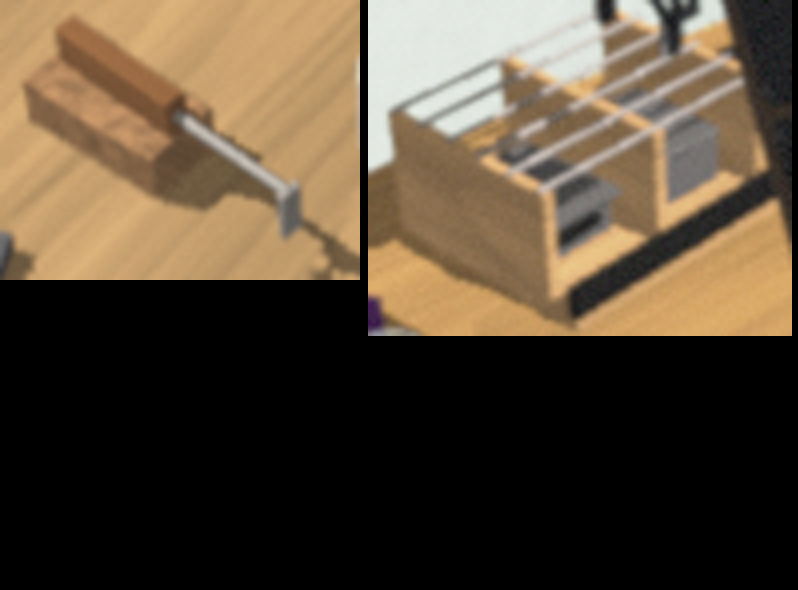

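View pics/w0.png

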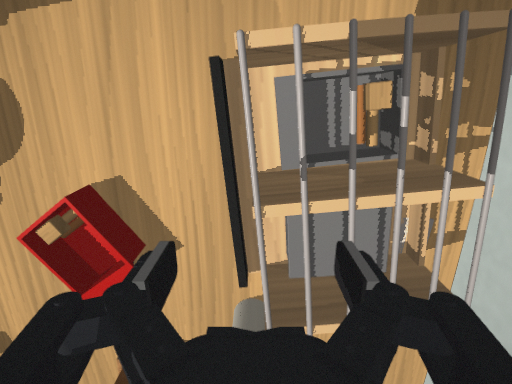

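Crop A and the wrist view both show the tote in the far (+y) bay: in the wrist view its flange corners are at (277,78) and (284,165), and the inner lip is at about x≈302. The lidded box is in the -y bay at (335,245), and the rail runs from (213,58) to (243,287). Crop B shows the handle's top corners at (75,15), (57,28), (185,93) and (165,110), and the blade at (289,185) to (289,232).

```bash
cat > fit.py <<'E'
from h import *
import pickle
from scipy.optimize import least_squares
a,b,w=[pickle.load(open(f"pics/{n}.pkl","rb")) for n in("scene0","side0","w0")]
def fit(obs,z,x0):
    def W(p,P): c,s=np.cos(p[2]),np.sin(p[2]); x,y,zz=np.array(P)/1000; return [p[0]+c*x-s*y,p[1]+s*x+c*y,z+zz]
    def f(p): return np.concatenate([proj(s,W(p,P))[0]-px for s,px,P in obs])
    r=least_squares(f,x0,loss="soft_l1"); print(np.round([*r.x[:2]*1000,np.degrees(r.x[2])],1)); print(np.round(r.fun.reshape(-1,2),1).tolist()); return r.x
A=lambda x,y:np.array([259+x/4.5,150+y/4.5]); B=lambda x,y:np.array([150+x/4,236+y/4]);S=lambda x,y:np.array([163+(x-368)/4,131+y/4])
print("cam",[(-cv2.Rodrigues(s["rvec"])[0].T@s["tvec"]).round(3).tolist() for s in (a,b,w)])
print("shelf");fit([(a,A(90,297),[-95,-138,137]),(a,A(68,450),[-95,-150,12]),(a,A(425,410),[130,-150,137]),(a,A(183,163),[-95,6,137]),(a,A(412,575),[130,-150,0]),
 (b,S(550,188),[-95,150,137]),(b,S(395,108),[130,150,137]),(w,[221,57],[-118,150,46]),(w,[210,58],[-130,150,46]),(w,[237,287],[-130,-150,46]),(w,[246,286],[-118,-150,46])],0,[.75,0,0])
print("tote");fit([(w,[276,78],[-78,50,55]),(w,[283,166],[-78,-50,55]),(w,[302,74],[-55,45,55]),(w,[306,160],[-55,-45,55]),(w,[404,65],[60,50,55])],.012,[.75,.07,0])
print("hook");p=fit([(a,B(75,15),[-55,9,32]),(a,B(57,26),[-55,-9,32]),(a,B(185,95),[55,9,32]),(a,B(163,110),[55,-9,32]),(a,B(278,185),[150,-8,19]),(a,B(299,185),[156,8,19]),(a,B(278,228),[150,-8,-21]),(a,B(290,238),[156,-8,-21])],.040,[.45,-.3,-.8])
print("block");fit([(a,B(25,85),[-60,-30,40]),(a,B(155,160),[60,-30,40]),(a,B(30,120),[-60,-30,0]),(a,B(158,195),[60,-30,0]),(a,B(212,108),[60,30,40])],0,p)
px=lambda x,y:np.array([x,y])*.64
print("candle,ring",ray(a,[px(392,391),px(360,500)],[.07,0.01]).round(3).tolist())
E
python3 fit.py
```

```text
cam [[1.071, -0.975, 0.924], [-0.519, 0.91, 1.031], [0.625, 0.078, 0.374]]
shelf
[717.2 -12.3   4.8]
[[-3.1, -2.0], [-1.5, 0.8], [3.1, 2.5], [-2.6, -1.3], [-1.4, 3.0], [-2.7, 0.6], [-2.5, -0.8], [-0.3, -0.9], [-0.2, -0.8], [1.1, 1.3], [0.5, 1.7]]
tote
[730.1  64.4   4.5]
[[2.0, -5.2], [-0.1, 0.7], [-1.7, 2.1], [-3.1, 0.9], [6.5, -2.0]]
hook
[ 457.4 -350.4   -8.6]
[[-0.6, -0.7], [-1.2, 0.1], [0.4, -1.3], [0.8, -1.1], [-0.3, 2.0], [0.7, -0.6], [0.5, 1.8], [-0.7, 0.5]]
block
[ 454.8 -352.9   -4.4]
[[-0.8, -1.4], [-0.3, 0.1], [-0.1, 0.2], [0.4, 1.7], [0.9, -0.5]]
candle,ring [[0.614, -0.249, 0.07], [0.666, -0.426, 0.01]]
```

Now I move over the hook, turning the tool so that its x lies along the hook.

```bash
python3 -m creep '[-1,-0.35,-0.168,0,1.2,-1,-0.35,-0.168,0,1.2,-1,-0.35,-0.168,0,1.2,-1,-0.35,-0.168,0,1.2,-1,-0.35,-0.168,0,1.2,-1,-0.35,-0.168,0,1.2,-1,-0.35,-0.168,0,1.2,-1,-0.35,-0.168,0,1.2,-1,-0.35,-0.168,0,1.2,-1,-0.35,-0.168,0,1.2]' && python3 -m creep '[-1,0,0,0,0.52,-1,0,0,0,0.52,-1,0,0,0,0.52,-1,0,0,0,0.52,-1,0,0,0,0.52,-1,0,0,0,0.52,-1,0,0,0,0.52]'
python3 - <<'E'
from workcell import optics
from h import *
import pickle
w=optics.snapshot("wrist");pickle.dump(w,open("pics/w1.pkl","wb"));cv2.imwrite("pics/w1.png",w["pixels"])
E
```

```text
time_s: 0.98
tcp_pos: [0.4547, -0.3541, 0.2038]
tool_rot: [180.0, 0.0, 20.7]
contact_force: [0.3, -0.1, -0.4]
finger_gap: 0.0855
finger_force: 0.0
time_s: 1.57
tcp_pos: [0.457, -0.3499, 0.2039]
tool_rot: [-180.0, 0.0, -8.3]
contact_force: [-0.2, 0.1, -0.7]
finger_gap: 0.0853
finger_force: 0.0
```

View pics/w1.png

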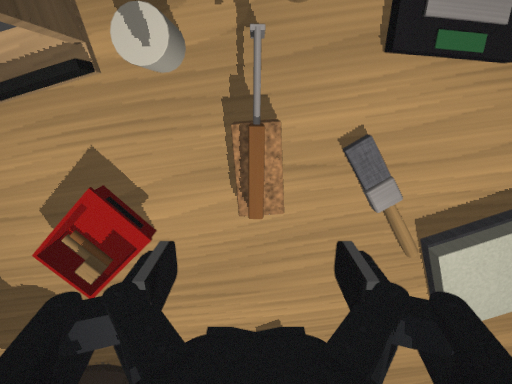

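The wrist view shows the handle's top from (256,124) to (256,217), the blade at (258,30), and the block corners at (233,124), (281,121), (284,212) and (238,216). I'll fit these.

```bash
cat > f1.py <<'E'
import io,contextlib
with contextlib.redirect_stdout(io.StringIO()):
    from fit import *
w=pickle.load(open("pics/w1.pkl","rb"))
print("hook");fit([(w,[248.5,218],[-55,9,32]),(w,[264,217.5],[-55,-9,32]),(w,[250,124],[55,9,32]),(w,[264.5,123.5],[55,-9,32]),(w,[250,25.5],[156,8,19]),(w,[265,25],[156,-8,19])],.04,[.457,-.35,-.15])
print("block");fit([(w,[233,124],[60,30,40]),(w,[281.5,121],[60,-30,40]),(w,[284.5,212],[-60,-30,40]),(w,[238.5,216],[-60,30,40])],0,[.457,-.35,-.15])
E
python3 f1.py
```

```text
hook
[ 458.  -351.2   -8.7]
[[0.3, 0.8], [-0.2, 1.3], [-1.4, 0.3], [0.8, 0.9], [-0.3, -3.0], [0.4, -2.5]]
block
[ 453.2 -354.2   -5.3]
[[-1.4, -0.8], [0.7, -0.6], [-0.1, 2.3], [0.3, 0.5]]
```

```bash
python3 -m creep '[-1,0.001,0.001,0.04,0,-1,0.001,0.001,0.08,0,-1,0.001,0.001,0.12,0,-1,0.001,0.001,0.14,0,-1,0.001,0.001,0.15,0,-1,0.001,0.001,0.152,0,-1,0.001,0.001,0.152,0]' && python3 -m creep '[1,0,0,0,0,1,0,0,0,0,1,0,0,0,0,1,0,0,0,0,1,0,0,0,0,1,0,0,0,0,1,0,0,0,0,1,0,0,0,0]' 90 && python3 -m creep '[1,0,0,-0.005,0,1,0,0,-0.015,0,1,0,0,-0.04,0,1,0,0,-0.08,0,1,0,0,-0.11,0,1,0,0,-0.11,0]'
```

```text
time_s: 2.2
tcp_pos: [0.4582, -0.3514, 0.0524]
tool_rot: [180.0, -0.0, -8.5]
contact_force: [0.7, -0.9, 1.2]
finger_gap: 0.0853
finger_force: 0.0
time_s: 2.87
tcp_pos: [0.4579, -0.3511, 0.052]
tool_rot: [180.0, -0.0, -8.5]
contact_force: [-0.4, 0.4, 0.4]
finger_gap: 0.0001
finger_force: 0.0
time_s: 3.37
tcp_pos: [0.4596, -0.3527, 0.1688]
tool_rot: [179.7, -0.5, -8.5]
contact_force: [-0.8, -0.2, -0.1]
finger_gap: 0.0
finger_force: 0.0
```

The gripper closed to 0, so the grasp missed. I'll look.

Run:
```python
from workcell import optics
from h import *
import pickle
w=optics.snapshot("wrist");pickle.dump(w,open("pics/w2.pkl","wb"))
s=optics.snapshot("scene");pickle.dump(s,open("pics/s2.pkl","wb"))
cv2.imwrite("pics/w2.png",np.hstack([cv2.resize(w["pixels"],(400,300)),cv2.resize(s["pixels"][180:330,110:310],(400,300),interpolation=cv2.INTER_CUBIC)]))
```

```text
(no output)
```

View pics/w2.png

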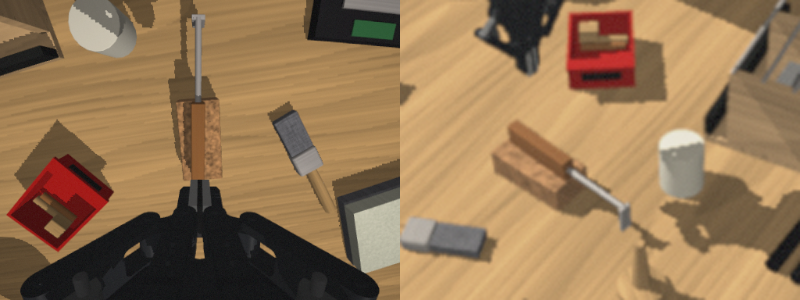

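The hook is still in place, with the handle at (198,140) in the left half of the picture. I'll check where the TCP projects in both views.

Run:
```python
from h import *
import pickle
from workcell import monitor
o=monitor.observe();t=np.array(o["tcp_pos"]);print(t,o["tool_rot"],o["joints"])
w=pickle.load(open("pics/w2.pkl","rb"));s=pickle.load(open("pics/s2.pkl","rb"))
P=[t,t-[0,0,.008],[.458,-.351,.072],[.458,-.351,.04]]
print((proj(w,P)*[400/512,300/384]).round(1).tolist(),((proj(s,P)-[110,180])*2+[400,0]).round(1).tolist())
R=cv2.Rodrigues(w["rvec"])[0];print(-R.T@w["tvec"],R)
```

```text
[ 0.45813056 -0.35135424  0.16379375] [ 1.79896911e+02 -1.49071295e-01 -8.54733683e+00] [-4.40411317e+01  2.67173297e+01  9.89310773e+01  3.23131888e-03
  5.41703674e+01  5.45044518e+01]
[[198.5, 174.6], [198.5, 171.0], [198.2, 145.6], [198.2, 139.3]] [[531.6, 88.7], [532.3, 93.5], [539.1, 141.2], [541.5, 158.4]]
[ 0.53603399 -0.36300962  0.3394355 ] [[-0.14949755 -0.98874551  0.00572781]
 [-0.94371282  0.1444125   0.29757544]
 [-0.29505355  0.03908139 -0.95468112]]
```

Run:
```python
from h import *
import pickle
w=pickle.load(open("pics/w2.pkl","rb"));s=pickle.load(open("pics/s2.pkl","rb"))
c,sn=np.cos(-.15),np.sin(-.15)
print("handle back end w",proj(w,[[.458-.055*c,-.351-.055*sn,.072]]))
z=[.164,.156,.18,.19,.2]
print("axis pts w",proj(w,[[.458,-.3513,q] for q in z]).round(1).tolist()); print("s",proj(s,[[.458,-.3513,q] for q in z]).round(1).tolist())
print(w["pixels"][205:260:3,246:266:3].tolist().__len__())
for r in range(208,262,3): print(r,w["pixels"][r,244:268:4].mean(1).round().tolist())
for r in range(205,232,2): print(r,s["pixels"][r,166:186:2].mean(1).round().tolist())
```

```text
handle back end w [[253.74177984 235.41556458]]
axis pts w [[254.0, 223.8], [254.0, 219.2], [254.1, 234.1], [254.1, 241.5], [254.1, 249.8]]
s [[175.8, 224.3], [176.1, 226.7], [175.1, 219.4], [174.7, 216.3], [174.2, 213.2]]
19
208 [61.0, 95.0, 95.0, 95.0, 94.0, 103.0]
211 [63.0, 94.0, 94.0, 95.0, 92.0, 129.0]
214 [61.0, 94.0, 95.0, 98.0, 94.0, 126.0]
217 [73.0, 96.0, 94.0, 95.0, 92.0, 123.0]
220 [72.0, 94.0, 94.0, 96.0, 93.0, 116.0]
223 [110.0, 95.0, 94.0, 98.0, 93.0, 98.0]
226 [110.0, 93.0, 95.0, 97.0, 93.0, 104.0]
229 [118.0, 94.0, 95.0, 94.0, 93.0, 120.0]
232 [67.0, 67.0, 62.0, 24.0, 66.0, 69.0]
235 [68.0, 69.0, 66.0, 25.0, 67.0, 66.0]
238 [68.0, 68.0, 63.0, 15.0, 68.0, 66.0]
241 [68.0, 67.0, 53.0, 25.0, 69.0, 66.0]
244 [68.0, 67.0, 50.0, 23.0, 68.0, 68.0]
247 [67.0, 64.0, 55.0, 19.0, 68.0, 68.0]
250 [66.0, 66.0, 53.0, 22.0, 68.0, 69.0]
253 [66.0, 68.0, 43.0, 27.0, 69.0, 67.0]
256 [68.0, 68.0, 40.0, 20.0, 68.0, 67.0]
259 [64.0, 68.0, 43.0, 23.0, 66.0, 67.0]
205 [30.0, 31.0, 31.0, 35.0, 51.0, 72.0, 67.0, 155.0, 162.0, 156.0]
207 [43.0, 33.0, 32.0, 46.0, 85.0, 67.0, 71.0, 149.0, 154.
[... 188 characters left out ...]
, 100.0, 163.0, 166.0, 162.0]
215 [154.0, 148.0, 94.0, 43.0, 87.0, 80.0, 116.0, 163.0, 162.0, 160.0]
217 [163.0, 161.0, 152.0, 123.0, 114.0, 133.0, 157.0, 159.0, 162.0, 166.0]
219 [157.0, 155.0, 157.0, 159.0, 159.0, 162.0, 158.0, 161.0, 165.0, 163.0]
221 [155.0, 156.0, 159.0, 162.0, 162.0, 157.0, 163.0, 168.0, 165.0, 166.0]
223 [155.0, 159.0, 162.0, 163.0, 156.0, 163.0, 167.0, 165.0, 165.0, 167.0]
225 [155.0, 161.0, 162.0, 158.0, 164.0, 166.0, 166.0, 167.0, 168.0, 167.0]
227 [159.0, 160.0, 159.0, 166.0, 167.0, 166.0, 167.0, 168.0, 169.0, 167.0]
229 [159.0, 160.0, 165.0, 166.0, 163.0, 168.0, 169.0, 168.0, 166.0, 171.0]
231 [156.0, 163.0, 166.0, 162.0, 165.0, 170.0, 166.0, 166.0, 171.0, 171.0]
```

The fingertips really sit about 27-30 mm behind the reported TCP rather than 8 mm ahead of it: wrist row 231 gives z≈.19 with the TCP at .164. So they closed just above the handle. I'll regrip about 30 mm deeper and watch the force.

```bash
python3 -m creep '[-1,0,0,0,0,-1,0,0,0,0,-1,0,0,0,0,-1,0,0,0,0,-1,0,0,0,0,-1,0,0,0,0,-1,0,0,0.04,0,-1,0,0,0.08,0,-1,0,0,0.1,0,-1,0,0,0.11,0]' && python3 -m creep '[-1,0,0,0.01,0,-1,0,0,0.02,0,-1,0,0,0.026,0,-1,0,0,0.03,0,-1,0,0,0.03,0]' && python3 -m creep '[1,0,0,0,0,1,0,0,0,0,1,0,0,0,0,1,0,0,0,0,1,0,0,0,0,1,0,0,0,0,1,0,0,0,0,1,0,0,0,0]' 90
```

```text
time_s: 4.3
tcp_pos: [0.4568, -0.3502, 0.049]
tool_rot: [-179.9, 0.2, -8.6]
contact_force: [0.4, -1.3, -0.6]
finger_gap: 0.0854
finger_force: 0.0
time_s: 4.72
tcp_pos: [0.4579, -0.3512, 0.0219]
tool_rot: [180.0, -0.0, -8.5]
contact_force: [0.6, 0.9, -0.4]
finger_gap: 0.0851
finger_force: 0.0
time_s: 5.38
tcp_pos: [0.458, -0.3513, 0.0225]
tool_rot: [180.0, -0.0, -8.5]
contact_force: [-1.0, -0.1, 4.6]
finger_gap: 0.016
finger_force: 88.7
```

```bash
python3 -m creep '[1,0,0,-0.005,0,1,0,0,-0.015,0,1,0,0,-0.03,0,1,0,0,-0.06,0,1,0,0,-0.1,0,1,0,0,-0.14,0,1,0,0,-0.14,0,1,0,0,-0.14,0]'
python3 - <<'E'
from workcell import optics
from h import *
import pickle
w=optics.snapshot("wrist");pickle.dump(w,open("pics/w3.pkl","wb"))
s=optics.snapshot("scene");pickle.dump(s,open("pics/s3.pkl","wb"))
cv2.imwrite("pics/w3.png",np.vstack([cv2.resize(w["pixels"][:260,130:386],(512,520))[:, :],np.zeros((1,512,3),np.uint8)]) if 0 else np.hstack([cv2.resize(w["pixels"][:300,156:356],(400,600)),cv2.resize(s["pixels"][160:310,120:220],(400,600),interpolation=cv2.INTER_CUBIC)]))
E
```

```text
time_s: 6.05
tcp_pos: [0.4584, -0.3516, 0.1648]
tool_rot: [179.8, -0.2, -8.5]
contact_force: [-1.3, -0.7, -2.7]
finger_gap: 0.0161
finger_force: 88.1
```

View pics/w3.png

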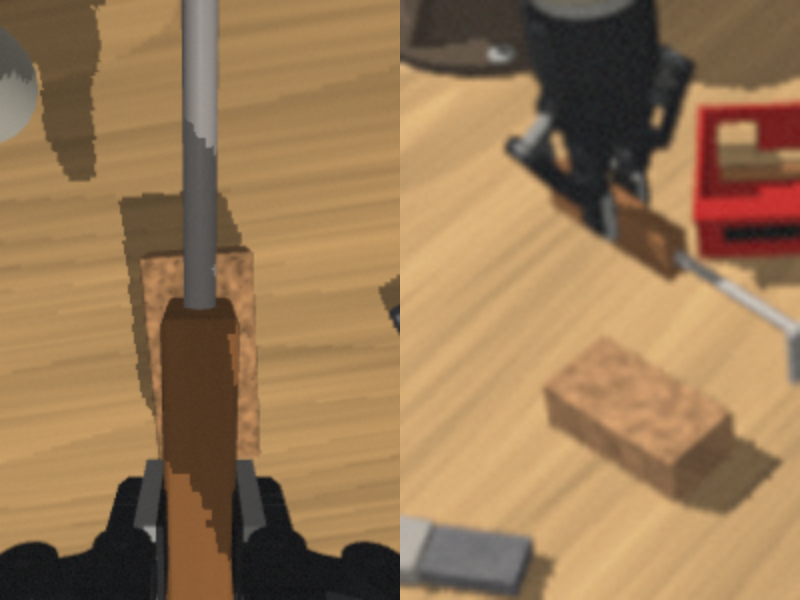

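The hook is held level, and the block is fully visible with its top corners at (545,388), (672,468), (733,415) and (600,338) in the right half. I'll enlarge the tote in the first wrist picture, which already looks straight down on it.

```bash
python3 - <<'E'
import pickle,cv2
w=pickle.load(open("pics/w0.pkl","rb"))["pixels"]
cv2.imwrite("pics/t0.png",cv2.resize(w[50:180,202:418],None,fx=3.7,fy=4.6,interpolation=cv2.INTER_CUBIC))
E
cat >> f1.py <<'E'
s=pickle.load(open("pics/s3.pkl","rb")); C=lambda x,y:np.array([120+(x-400)/4,160+y/4])
print("block scene");fit([(s,C(545,388),[-60,-30,40]),(s,C(672,468),[60,-30,40]),(s,C(733,415),[60,30,40]),(s,C(600,338),[-60,30,40]),(s,C(672,499),[60,-30,0]),(s,C(549,422),[-60,-30,0])],0,[.457,-.35,-.1])
E
python3 f1.py
```

```text
hook
[ 458.  -351.2   -8.7]
[[0.3, 0.8], [-0.2, 1.3], [-1.4, 0.3], [0.8, 0.9], [-0.3, -3.0], [0.4, -2.5]]
block
[ 453.2 -354.2   -5.3]
[[-1.4, -0.8], [0.7, -0.6], [-0.1, 2.3], [0.3, 0.5]]
block scene
[ 455.  -355.3   -5.3]
[[-1.2, -0.8], [-0.4, -0.1], [0.0, -0.5], [0.8, -0.7], [1.0, 2.4], [-0.2, 1.0]]
```

View pics/t0.png

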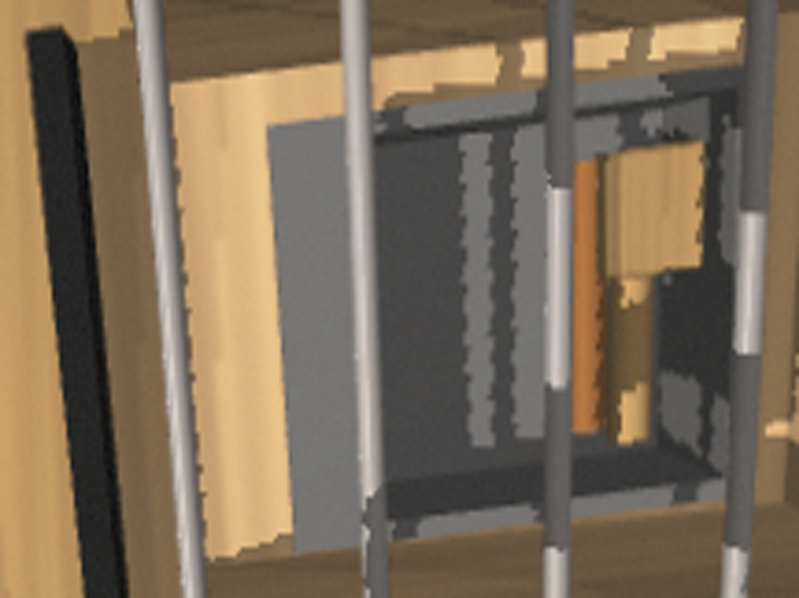

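In the crop the flange's front edge runs from (268,127) to (294,551), the rail's inner edge from (72,30) to (125,598), and the first bar from (148,0) to (193,598). The inner front corner is near (388,515).

Run:
```python
from h import *
import pickle
w=pickle.load(open("pics/w0.pkl","rb"))
r=lambda L,z:ray(w,np.array(L)/[3.7,4.6]+[202,50],z)
for n,L,z in(("flange",[(268,127),(294,551)],.067),("rail in",[(72,30),(125,598)],.046),("rail out",[(27,38),(88,598)],.046),("bar1",[(148,0),(193,598)],.14),("bar2",[(355,0),(372,480)],.14),("sidelow",[(294,551),(735,498)],.067),("sideup",[(268,127),(745,67)],.067),("inner",[(388,515),(372,132)],.067)):
    p=r(L,z);d=p[1]-p[0];print(n,p[:,:2].round(4).tolist(),"len",np.hypot(*d[:2]).round(4),"ang",np.degrees(np.arctan2(d[1],d[0])).round(1))
```

```text
flange [[0.6448, 0.1034], [0.6547, 0.0049]] len 0.099 ang -84.3
rail in [[0.588, 0.1269], [0.6006, -0.0131]] len 0.1405 ang -84.8
rail out [[0.5746, 0.1252], [0.5883, -0.013]] len 0.1389 ang -84.4
bar1 [[0.6147, 0.1176], [0.6239, 0.0132]] len 0.1048 ang -85.0
bar2 [[0.658, 0.1176], [0.6654, 0.036]] len 0.082 ang -84.8
sidelow [[0.6547, 0.0049], [0.7906, 0.0185]] len 0.1366 ang 5.7
sideup [[0.6448, 0.1034], [0.7787, 0.1172]] len 0.1345 ang 5.9
inner [[0.6834, 0.014], [0.6742, 0.1024]] len 0.0889 ang 95.9
```

The tote is clear now: yaw 5.8°, lip at about (.673,.056). The shelf is at yaw about 5.1°, with the rail face about 73 mm ahead of the tote wall. I'll move to in front of the bay, then lower to entry height.

```bash
python3 -m creep '[1,-0.005,-0.03,0,-0.03,1,-0.012,-0.07,0,-0.06,1,-0.019,-0.11,0,-0.09,1,-0.026,-0.15,0,-0.12,1,-0.033,-0.19,0,-0.15,1,-0.04,-0.23,0,-0.18,1,-0.047,-0.27,0,-0.2,1,-0.054,-0.31,0,-0.22,1,-0.061,-0.35,0,-0.239,1,-0.0665,-0.3816,0,-0.239]' && python3 -m creep '[1,0,0,0,0,1,0,0,0.02,0,1,0,0,0.045,0,1,0,0,0.07,0,1,0,0,0.079,0,1,0,0,0.079,0,1,0,0,0.079,0]'
```

```text
time_s: 6.98
tcp_pos: [0.4475, 0.0386, 0.1608]
tool_rot: [-180.0, 0.2, 5.2]
contact_force: [0.1, 0.8, -1.9]
finger_gap: 0.0162
finger_force: 88.2
time_s: 7.57
tcp_pos: [0.4486, 0.0359, 0.0828]
tool_rot: [-180.0, 0.1, 5.1]
contact_force: [0.4, 0.3, -1.2]
finger_gap: 0.0163
finger_force: 88.3
```

```bash
python3 -m creep '[1,0.02,0,0,0,1,0.045,0,0,0,1,0.07,0,0,0,1,0.085,0,0,0,1,0.087,0,0,0,1,0.087,0,0,0]' && python3 -m creep '[1,0,0,0.008,0,1,0,0,0.016,0,1,0,0,0.024,0,1,0,0,0.03,0,1,0,0,0.034,0,1,0,0,0.034,0,1,0,0,0.034,0]'
python3 - <<'E'
from workcell import optics
from h import *
import pickle
w=optics.snapshot("wrist");s=optics.snapshot("scene");b=optics.snapshot("side")
a=cv2.resize(w["pixels"][:200,140:340],(400,400),interpolation=cv2.INTER_CUBIC)
c=cv2.resize(s["pixels"][140:280,255:395],(400,400),interpolation=cv2.INTER_CUBIC)
cv2.imwrite("pics/in.png",np.hstack([a,c]))
t=np.array([.5353,.0438,.05]);e=np.array([.9961,.0889,0])
P=[t+.15*e+[0,0,.018+.019],t+.15*e+[0,0,-.003]]
print(((proj(w,P)-[140,0])*2).round(),((proj(s,P)-[255,140])*400/140).round()+[400,0])
E
```

```text
time_s: 8.07
tcp_pos: [0.5359, 0.0438, 0.0838]
tool_rot: [180.0, -0.1, 5.1]
contact_force: [-0.5, 0.4, -0.7]
finger_gap: 0.0162
finger_force: 88.2
time_s: 8.65
tcp_pos: [0.5353, 0.0439, 0.0487]
tool_rot: [-180.0, 0.0, 5.1]
contact_force: [-0.6, 0.1, -1.4]
finger_gap: 0.0163
finger_force: 88.2
[[ 232. -170.]
 [ 232.  -74.]] [[602. 151.]
 [599. 181.]]
```

View pics/in.png

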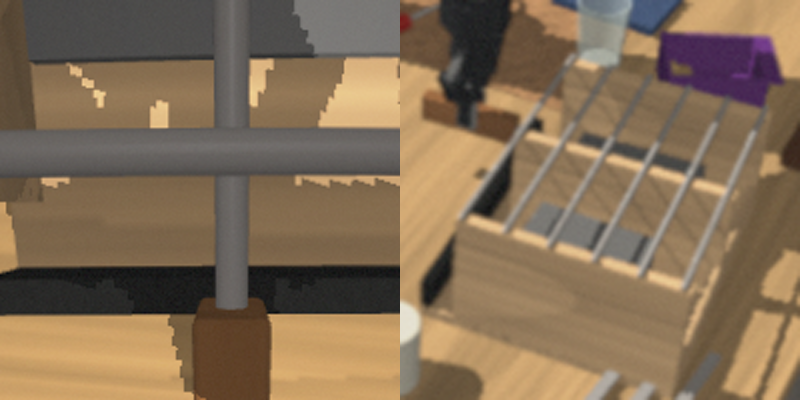

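The rod enters cleanly under the roof bars at column 232, and the handle's end is in front of the rail, just past row 305. Nothing is touching. Pulling now.

```bash
python3 -m creep '[1,-0.003,0,0,0,1,-0.006,0,0,0,1,-0.008,0,0,0,1,-0.01,0,0,0,1,-0.012,0,0,0,1,-0.014,0,0,0,1,-0.016,0,0,0,1,-0.018,0,0,0,1,-0.02,0,0,0,1,-0.022,0,0,0]' && python3 -m creep '[1,-0.003,0,0,0,1,-0.006,0,0,0,1,-0.009,0,0,0,1,-0.012,0,0,0,1,-0.015,0,0,0,1,-0.018,0,0,0,1,-0.02,0,0,0,1,-0.022,0,0,0,1,-0.024,0,0,0,1,-0.026,0,0,0]'
```

```text
time_s: 9.63
tcp_pos: [0.5136, 0.042, 0.0491]
tool_rot: [180.0, -0.0, 5.1]
contact_force: [2.5, 0.3, -1.7]
finger_gap: 0.0162
finger_force: 88.2
time_s: 10.47
tcp_pos: [0.4875, 0.0396, 0.049]
tool_rot: [180.0, -0.0, 5.1]
contact_force: [3.3, 0.6, -2.4]
finger_gap: 0.0162
finger_force: 88.2
```

```bash
python3 -m creep '[1,-0.002,0,0,0,1,-0.004,0,0,0,1,-0.006,0,0,0,1,-0.008,0,0,0,1,-0.009,0,0,0,1,-0.01,0,0,0,1,-0.011,0,0,0,1,-0.012,0,0,0]' && python3 -m creep '[1,-0.0007,0,0,0,1,-0.0014,0,0,0,1,-0.002,0,0,0]'; python3 -m creep '[1,-0.0007,0,0,0,1,-0.0014,0,0,0,1,-0.002,0,0,0]'
```

```text
time_s: 11.13
tcp_pos: [0.4757, 0.0385, 0.049]
tool_rot: [180.0, -0.0, 5.1]
contact_force: [4.0, 0.1, -1.3]
finger_gap: 0.0162
finger_force: 88.2
time_s: 11.38
tcp_pos: [0.4737, 0.0383, 0.049]
tool_rot: [180.0, -0.0, 5.1]
contact_force: [4.2, 0.4, -2.5]
finger_gap: 0.0164
finger_force: 88.2
time_s: 11.63
tcp_pos: [0.4717, 0.0382, 0.049]
tool_rot: [180.0, -0.0, 5.1]
contact_force: [3.1, -0.4, -1.4]
finger_gap: 0.0166
finger_force: 88.2
```

```bash
cat > g.py <<'E'
import sys
from workcell import monitor
o=monitor.observe();f=o["contact_force"];F=f[0]*.996+f[1]*.089;print("F",round(F,2),"x",round(o["tcp_pos"][0],4));sys.exit(F>6)
E
g(){ python3 g.py; }
python3 -m creep '[1,-0.0003,0,0,0,1,-0.0006,0,0,0,1,-0.0009,0,0,0]' >/dev/null; g && python3 -m creep '[1,-0.0003,0,0,0,1,-0.0006,0,0,0,1,-0.0009,0,0,0]'>/dev/null; g && python3 -m creep '[1,-0.0003,0,0,0,1,-0.0006,0,0,0,1,-0.0009,0,0,0]'>/dev/null; g && python3 -m creep '[1,-0.0003,0,0,0,1,-0.0006,0,0,0,1,-0.0009,0,0,0]'>/dev/null; g && python3 -m creep '[1,-0.0003,0,0,0,1,-0.0006,0,0,0,1,-0.0009,0,0,0]'>/dev/null; g && python3 -m creep '[1,-0.0003,0,0,0,1,-0.0006,0,0,0,1,-0.0009,0,0,0]'>/dev/null; g && python3 -m creep '[1,-0.0003,0,0,0,1,-0.0006,0,0,0,1,-0.0009,0,0,0]'>/dev/null; g
```

```text
F 2.8 x 0.4708
F 2.8 x 0.4708
F 2.8 x 0.4708
F 2.8 x 0.4708
F 2.8 x 0.4708
F 2.8 x 0.4708
F 2.8 x 0.4708False
False
False
False
False
False
False
```

```bash
sed -i 's/sys.exit(F>6)/sys.exit(int(F>6))/' g.py
g(){ python3 g.py || exit; }
python3 -m creep '[1,-0.0003,0,0,0,1,-0.0006,0,0,0,1,-0.0009,0,0,0]' >/dev/null; g; python3 -m creep '[1,-0.0003,0,0,0,1,-0.0006,0,0,0,1,-0.0009,0,0,0]'>/dev/null; g; python3 -m creep '[1,-0.0003,0,0,0,1,-0.0006,0,0,0,1,-0.0009,0,0,0]'>/dev/null; g; python3 -m creep '[1,-0.0003,0,0,0,1,-0.0006,0,0,0,1,-0.0009,0,0,0]'>/dev/null; g; python3 -m creep '[1,-0.0003,0,0,0,1,-0.0006,0,0,0,1,-0.0009,0,0,0]'>/dev/null; g; python3 -m creep '[1,-0.0003,0,0,0,1,-0.0006,0,0,0,1,-0.0009,0,0,0]'>/dev/null; g; python3 -m creep '[1,-0.0003,0,0,0,1,-0.0006,0,0,0,1,-0.0009,0,0,0]'>/dev/null; g
```

```text
F 2.81 x 0.4699
F 3.79 x 0.469
F 3.09 x 0.4681
F 3.76 x 0.4673
F 3.52 x 0.4663
F 3.53 x 0.4655
F 3.59 x 0.4646
```

Total pull is now about 71 mm, with sliding at about 3.5 N.

```bash
g(){ python3 g.py || exit; }
python3 -m creep '[1,-0.0003,0,0,0,1,-0.0006,0,0,0,1,-0.0009,0,0,0]' >/dev/null; g; python3 -m creep '[1,-0.0003,0,0,0,1,-0.0006,0,0,0,1,-0.0009,0,0,0]'>/dev/null; g; python3 -m creep '[1,-0.0003,0,0,0,1,-0.0006,0,0,0,1,-0.0009,0,0,0]'>/dev/null; g; python3 -m creep '[1,-0.0003,0,0,0,1,-0.0006,0,0,0,1,-0.0009,0,0,0]'>/dev/null; g; python3 -m creep '[1,-0.0003,0,0,0,1,-0.0006,0,0,0,1,-0.0009,0,0,0]'>/dev/null; g; python3 -m creep '[1,-0.0003,0,0,0,1,-0.0006,0,0,0,1,-0.0009,0,0,0]'>/dev/null; g; python3 -m creep '[1,-0.0003,0,0,0,1,-0.0006,0,0,0,1,-0.0009,0,0,0]'>/dev/null; g; python3 -m creep '[1,-0.0003,0,0,0,1,-0.0006,0,0,0,1,-0.0009,0,0,0]'>/dev/null; g; python3 -m creep '[1,-0.0003,0,0,0,1,-0.0006,0,0,0,1,-0.0009,0,0,0]'>/dev/null; g
```

```text
F 3.56 x 0.4636
F 4.04 x 0.4628
F 3.87 x 0.4618
F 4.2 x 0.4609
F 3.17 x 0.4601
F 2.5 x 0.4592
F 2.4 x 0.4583
F 7.06 x 0.4582
```

```bash
python3 -m creep '[1,-0.0002,0,0,0,1,-0.0002,0,0,0]' >/dev/null; python3 g.py;  python3 -m creep '[1,-0.0002,0,0,0,1,-0.0002,0,0,0]' >/dev/null; python3 g.py
```

```text
F 7.75 x 0.4582
F 8.89 x 0.4582
```

```bash
python3 -m creep '[1,-0.0003,0,0,0,1,-0.0005,0,0,0,1,-0.0005,0,0,0]' >/dev/null; python3 g.py;  python3 -m creep '[1,-0.0003,0,0,0,1,-0.0003,0,0,0]' >/dev/null; python3 g.py
```

```text
F 10.39 x 0.4582
F 11.88 x 0.4583
```

```bash
python3 -m creep '[1,-0.0003,0,0,0,1,-0.0003,0,0,0,1,-0.0003,0,0,0,1,-0.0003,0,0,0]' >/dev/null; python3 g.py;  python3 -m creep '[1,0,0,0,0,1,0,0,0,0,1,0,0,0,0,1,0,0,0,0]' >/dev/null; python3 g.py;python3 -m creep '[1,0,0,0,0,1,0,0,0,0,1,0,0,0,0,1,0,0,0,0]' >/dev/null; python3 g.py;python3 -m creep '[1,0,0,0,0,1,0,0,0,0,1,0,0,0,0,1,0,0,0,0]' >/dev/null; python3 g.py;python3 -m creep '[1,0,0,0,0,1,0,0,0,0,1,0,0,0,0,1,0,0,0,0]' >/dev/null; python3 g.py
```

```text
F 13.32 x 0.4583
F 14.28 x 0.4583
F 13.54 x 0.4583
F 13.46 x 0.4583
F 13.75 x 0.4583
```

Held at about 13.7 N, roughly 10 N over sliding, for 1.4 s. Now I unhook: ease forward, lift, withdraw.

```bash
python3 -m creep '[1,0.001,0,0,0,1,0.002,0,0,0,1,0.004,0,0,0,1,0.007,0,0,0,1,0.01,0,0,0,1,0.012,0,0,0,1,0.012,0,0,0,1,0.012,0,0,0]'; python3 g.py;  python3 -m creep '[1,0,0,-0.006,0,1,0,0,-0.014,0,1,0,0,-0.024,0,1,0,0,-0.034,0,1,0,0,-0.034,0,1,0,0,-0.034,0]'; python3 -m creep '[1,-0.005,0,0,0,1,-0.012,0,0,0,1,-0.02,0,0,0,1,-0.026,0,0,0,1,-0.031,0,0,0,1,-0.031,0,0,0,1,-0.031,0,0,0]'
```

```text
time_s: 18.72
tcp_pos: [0.4677, 0.0379, 0.0489]
tool_rot: [-180.0, 0.0, 5.1]
contact_force: [0.6, 0.4, -2.5]
finger_gap: 0.0166
finger_force: 88.6
F 0.61 x 0.4677
time_s: 19.22
tcp_pos: [0.4681, 0.0378, 0.0837]
tool_rot: [180.0, -0.1, 5.1]
contact_force: [0.8, 0.2, -0.9]
finger_gap: 0.016
finger_force: 88.6
time_s: 19.8
tcp_pos: [0.4369, 0.035, 0.0831]
tool_rot: [180.0, -0.0, 5.1]
contact_force: [-0.3, -0.3, -1.2]
finger_gap: 0.0163
finger_force: 88.6
```

```bash
python3 -m creep '[1,0,0,-0.02,0,1,0,0,-0.045,0,1,0,0,-0.07,0,1,0,0,-0.079,0,1,0,0,-0.079,0,1,0,0,-0.079,0]' >/dev/null; python3 -m creep '[1,-0.001,0.025,0,0.02,1,-0.003,0.065,0,0.05,1,-0.005,0.105,0,0.08,1,-0.006,0.145,0,0.11,1,-0.007,0.185,0,0.14,1,-0.009,0.225,0,0.16,1,-0.011,0.265,0,0.187,1,-0.012,0.305,0,0.187,1,-0.014,0.345,0,0.187,1,-0.0155,0.38,0,0.187]'; python3 -m creep '[1,-0.0002,0.009,0,0,1,-0.0002,0.009,0,0,1,-0.0002,0.009,0,0,1,-0.0002,0.009,0,0]'
python3 - <<'E'
from workcell import optics
from h import *
import pickle
w=optics.snapshot("wrist");s=optics.snapshot("scene")
pickle.dump(w,open("pics/w4.pkl","wb"));pickle.dump(s,open("pics/s4.pkl","wb"))
w3=pickle.load(open("pics/w3.pkl","rb"))
for n,p in(("w3",w3),("w4",w)):
    im=p["pixels"].astype(float)
    # front end of the handle: row profile of redness along the handle's side; rod columns at two rows
    red=(im[:,:,2]-im[:,:,0]); print(n,"col250-253 & 262-265 redness/bright",[int(im[r,[243,244,267,268]].mean()) for r in range(140,170,2)])
    for r in(20,100,200):
        print(r,im[r,240:275].mean(1).round().astype(int).tolist())
E
```

```text
time_s: 21.13
tcp_pos: [0.4549, -0.3472, 0.1602]
tool_rot: [-179.9, 0.1, -5.6]
contact_force: [0.2, 0.5, -1.3]
finger_gap: 0.0162
finger_force: 88.6
time_s: 21.47
tcp_pos: [0.4543, -0.3524, 0.1612]
tool_rot: [-179.9, 0.1, -5.5]
contact_force: [0.7, 0.2, -1.6]
finger_gap: 0.0161
finger_force: 88.6
w3 col250-253 & 262-265 redness/bright [117, 109, 97, 95, 87, 48, 47, 47, 48, 48, 56, 56, 57, 57, 56]
20 [115, 117, 117, 116, 118, 116, 117, 71, 89, 104, 115, 123, 130, 134, 141, 149, 153, 148, 146, 143, 142, 141, 134, 123, 114, 121, 127, 128, 129, 128, 129, 130, 131, 131, 132]
100 [71, 73, 74, 74, 74, 74, 74, 68, 72, 79, 80, 84, 86, 86, 88, 90, 92, 88, 87, 86, 85, 82, 77, 73, 73, 78, 82, 78, 78, 95, 137, 135, 133, 133, 134]
200 [59, 62, 57, 59, 57, 59, 60, 58, 58, 58, 58, 56, 57, 56, 57, 57, 59, 57, 58, 57, 56, 57, 55, 55, 56, 57, 57, 57, 56, 57, 58, 57, 55, 52, 69]
w4 col250-253 & 262-265 redness/bright [100, 103, 101, 112, 100, 48, 45, 48, 45, 46, 55, 56, 56, 55, 56]
20 [128, 128, 129, 127, 129, 129, 129, 71, 90, 107, 117, 122, 128, 134, 141, 149, 151, 148, 144, 143, 139, 137, 133, 123, 111, 112, 127, 129, 128, 129, 127, 127, 125, 128, 128]
100 [78, 80, 78, 79, 80, 81, 80, 76, 72, 78, 80, 84, 83, 86, 87, 91, 91, 87, 86, 83, 84, 81, 76, 73, 71, 79, 81, 81, 79, 77, 77, 78, 93, 131, 133]
200 [56, 57, 56, 57, 60, 57, 57, 57, 57, 55, 57, 55, 56, 57, 56, 56, 56, 56, 57, 55, 55, 56, 55, 59, 57, 55, 58, 57, 56, 54, 58, 55, 55, 55, 68]
```

No slip in the hand: the rod and handle columns are identical. Lowering.

```bash
python3 -m creep '[1,0,0,0.03,0,1,0,0,0.07,0,1,0,0,0.1,0,1,0,0,0.12,0,1,0,0,0.13,0,1,0,0,0.13,0,1,0,0,0.13,0,1,0,0,0.13,0]'
python3 - <<'E'
from h import *
import pickle
# block seen in w4 pose check is unneeded; refine block from s4
E
```

```text
time_s: 22.23
tcp_pos: [0.4553, -0.354, 0.0335]
tool_rot: [179.9, -0.1, -5.5]
contact_force: [-0.1, 0.3, -1.5]
finger_gap: 0.0162
finger_force: 88.6
```

```bash
python3 -m creep '[1,0.001,0,0.004,0,1,0.001,0,0.007,0,1,0.001,0,0.009,0,1,0.001,0,0.0095,0,1,0.001,0,0.0095,0]'; python3 -m creep '[1,0,0,0.0005,0,1,0,0,0.001,0,1,0,0,0.001,0,1,0,0,0.001,0]'
```

```text
time_s: 22.65
tcp_pos: [0.4555, -0.3539, 0.0226]
tool_rot: [180.0, -0.0, -5.6]
contact_force: [0.1, -0.3, -1.4]
finger_gap: 0.0162
finger_force: 88.8
time_s: 22.98
tcp_pos: [0.4556, -0.3539, 0.0225]
tool_rot: [180.0, -0.0, -5.6]
contact_force: [-2.8, 2.0, 10.8]
finger_gap: 0.0168
finger_force: 90.5
```

```bash
python3 -m creep '[1,0,0,-0.0005,0,1,0,0,-0.0007,0,1,0,0,-0.0007,0]'; python3 -m creep '[-0.4,0,0,-0.0007,0,-0.4,0,0,-0.0007,0,-1,0,0,-0.0007,0,-1,0,0,-0.0007,0,-1,0,0,-0.0007,0,-1,0,0,-0.0007,0,-1,0,0,-0.0007,0,-1,0,0,-0.0007,0]'; python3 -m creep '[-1,0,0,-0.01,0,-1,0,0,-0.04,0,-1,0,0,-0.08,0,-1,0,0,-0.12,0,-1,0,0,-0.16,0,-1,0,0,-0.18,0,-1,0,0,-0.18,0,-1,0,0,-0.18,0]'
python3 - <<'E'
from workcell import optics
from h import *
import pickle
w=optics.snapshot("wrist");s=optics.snapshot("scene");b=optics.snapshot("side")
for n,p in(("w5",w),("s5",s),("b5",b)): pickle.dump(p,open(f"pics/{n}.pkl","wb"))
cv2.imwrite("pics/end.png",np.vstack([np.hstack([cv2.resize(w["pixels"][90:240,180:330],(300,300)),cv2.resize(s["pixels"][150:280,255:385],(480,480),interpolation=cv2.INTER_CUBIC)[:300]]),np.hstack([cv2.resize(b["pixels"][131:206,163:263],(400,300),interpolation=cv2.INTER_CUBIC),cv2.resize(s["pixels"][220:315,140:260],(380,300),interpolation=cv2.INTER_CUBIC)])]))
E
```

```text
time_s: 23.23
tcp_pos: [0.4556, -0.3539, 0.0225]
tool_rot: [180.0, -0.0, -5.6]
contact_force: [-2.2, 0.4, 6.5]
finger_gap: 0.0163
finger_force: 89.3
time_s: 23.9
tcp_pos: [0.4555, -0.3538, 0.0229]
tool_rot: [-180.0, -0.0, -5.6]
contact_force: [-1.0, -0.8, -0.3]
finger_gap: 0.0852
finger_force: 0.0
time_s: 24.57
tcp_pos: [0.4557, -0.3539, 0.2045]
tool_rot: [179.9, -0.1, -5.6]
contact_force: [-0.7, 1.0, -0.9]
finger_gap: 0.0855
finger_force: 0.0
```

View pics/end.png

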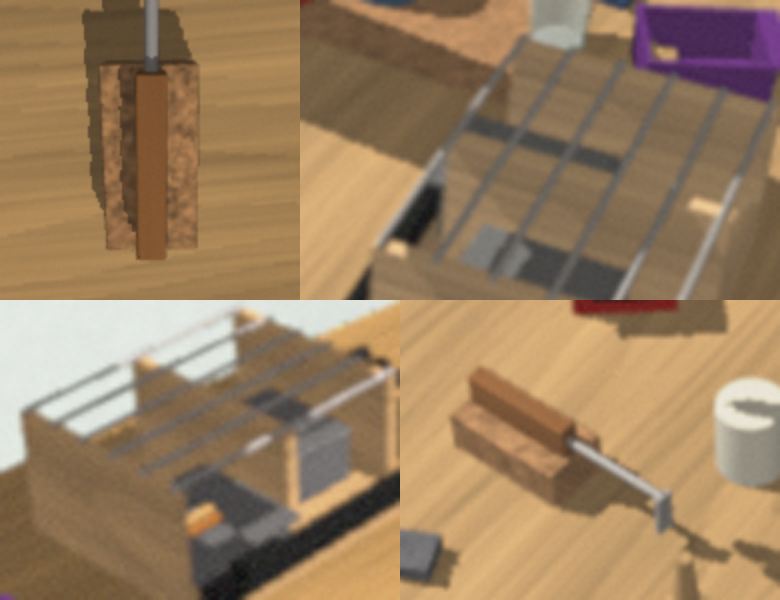

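```bash
cat > f2.py <<'E'
import io,contextlib
with contextlib.redirect_stdout(io.StringIO()):
    from fit import *
w=pickle.load(open("pics/w5.pkl","rb"));D=lambda x,y:np.array([180+x/2,90+y/2])
fit([(w,D(136,259),[-55,9,32]),(w,D(167,259),[-55,-9,32]),(w,D(137,74),[55,9,32]),(w,D(166,72),[55,-9,32])],.04,[.457,-.35,-.15])
fit([(w,D(99,65),[60,30,40]),(w,D(198,62),[60,-30,40]),(w,D(197,247),[-60,-30,40]),(w,D(107,249),[-60,30,40])],0,[.457,-.35,-.15])
E
python3 f2.py
```

```text
[ 455.3 -354.3   -5.5]
[[0.3, 0.5], [-0.2, 0.5], [-1.2, -1.0], [1.0, -0.0]]
[ 453.6 -353.5   -4.5]
[[-0.6, -0.9], [0.5, -0.4], [0.4, 0.9], [-0.2, 0.8]]
```

The hook is within 2 mm and 1° of the block's middle, upright, and the tote is at the rail. Handing in.

```bash
python3 -c "from workcell import order; print(order.job_done())"
```

```text
the job is handed in; nothing more can be done
None
```

The job is handed in at about 25 s: the tote is at the rail, held there for about 1.4 s at roughly 10 N over sliding (highest wrist reading 14.3 N; its squareness was not measured), and the hook is upright, within about 2 mm and 1° of the middle of its block; one first grasp closed above the handle and was redone.

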